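Stow the tin under the sprung flap of its holder

TASK

Put away the flat tin that lies in the lane of the bench holder. With one fingertip press down the thumb plate so that the sprung flap stands open, and keep it open while the other fingertip pushes the tin along the lane and under the flap until it is fully home against the end stop; then let go, so that the flap closes on the tin, and move clear. Only press and push: do not grip or lift the tin, and do not disturb the bradawl and the small wooden chuck beside the holder.

Things in the scene. Friction and masses are not known exactly. Their poses are not given: they have to be found in the camera images.
- holder: tin holder: wooden base plate fixed on the bench, position and yaw differ. Origin on the bench under the lane's middle line; x = push direction along the lane, away from the robot; y left; z up. In mm: plate x -185..85, y -50..115, top (lane floor) z 6. Lane y -29..29 between 7 mm rails (tops z 22 to 26) for x 10..70, flaring to y -47..47 at x -70. All is open from above
- home (a point): point on the lane floor (holder x 28, y 0, z 6 mm) where the tin's origin lies when it is fully home. The end stop is a wooden bar across the lane's far end, its face at holder x 70 mm, 42 mm beyond this point, its top at z 27 mm; the home tin's near end is at x -14. (The lathe's fixed tool rest stands well off, left of the robot's front, about world x 0.3, y 0.2; travel high past it)
- flap (a joint): flap angle, rad: 0 shut, about 0.2 resting on the tin, 0.60 stop. Steel rocker on a rod along holder x at y 43, z 34 mm (lugs at x -178 and 77); pressing the thumb plate, left of the rod, lifts the leaf, right of it. Above 0.27 the lip clears the tin, at 0.5 by about 10 mm. A spring always closes it: pressing mid-plate takes about 1.2 N at 0 and 4 N at 0.5
- thumb_plate (a point): middle of the top of the thumb plate, a ribbed steel strip 170 mm long (holder x -174..-4 mm; a fingertip can slide along it) and 42 mm wide. Shut, it slopes up to the left by 0.5 rad, middle at holder y 90, z 41 mm; at flap angle 0.5 it is level at z 16 mm, y 66..108 mm; at the stop its middle is at z 12 mm
- lip (a point): middle of the lower edge of the flap's lip, on its near face. The leaf covers holder x 28..70, y -15..43 mm, shut at z 36 mm (its right edge rises to 63 mm at flap angle 0.5); the lip at its near end (x 28..32, y -15..7) hangs to z 20 mm when shut and bars the tin
- tin: flat tin, blue lid, bare metal below, 87 x 57 x 23 mm (solid to 84 x 56 x 22), about 0.16 kg, loose in the lane before the flap. Origin at the centre of its underside; its own y axis is its long axis, which lies along the lane (within 0.1 rad at the start) and does so when home
- bradawl: bradawl with a wooden handle, 151 x 25 x 26 mm, lying to the right of the holder; leave it alone. Origin under its middle
- chuck: small turned wooden chuck, 62 mm across, 55 mm tall, standing to the right of the holder's far end; leave it alone. Origin at the centre of its underside
Mind the look-alikes: they are no part of the job. What is shaped like the tin but black is not meant.

How it is judged:
By the outcome, as a careful person would: the job done as asked, in the order asked, and still so for the second after the job is handed in, with the robot touching nothing.
It also fails if it takes over 45 s, if anything falls off the work surface, if the arm or the gripper's body presses on something with over 40 N, if the wrist force passes 120 N, or if a joint passes its speed limit or range.

ROBOT

A 6-joint arm with a two-finger parallel gripper is mounted at the origin on a cart in front of the work surface, level with it; the furniture and walls round the work are solid. World frame = base frame: x ahead of the robot, y to its left, z up, the work surface at z = 0. Lengths are in m, angles in rad, forces in N, time in s.
With the tool pointing down it reaches from about 0.425 to 0.95 m from the base axis. Payload 14.7 kg.
Tool frame: the origin (TCP) lies at the very end of the fingers, on their centre line; the grasp point (between the pads) lies arm.grip_point_offset behind it (arm.grip_point_offset is the distance from the TCP to the grasp point, in m); x points along the fingers, y is the direction in which the jaws open and shut, and the axes are right-handed (so a half turn about x gives the same grasp; the last joint's range is limited). The gripper opens to 85 mm and grips with 20 to 120 N. Pads are 22 mm wide; open, the fingers measure 114 mm over their backs; the gripper's body (76 mm by 85 mm) begins 54 mm behind the grasp point. The pads swing forward as they close: fully open they stand 13 mm farther back than shut.
Start: joints at [-1.17, 0.48, 1.596, -0, 1.065, -0.047], TCP at [0.281, -0.586, 0.231] pointing down, gripper open.
Joint ranges: [-2.75, 2.75], [-0.82, 2.05], [0.23, 2.67], [-1.56, 4.7], [0.09, 2.69], [-2.92, 2.92]. Speed limits (rad/s): [1.89, 1.89, 2.39, 3.01, 3.01, 3.01].

INTERFACE

Orientations are given as a unit quaternion [x, y, z, w].
In Python, from bench import monitor, imaging, arm gives the robot as it stands.
- The arm moves only by the tool play_rows, never from a script. Its argument "rows" is text: rows parted by semicolons, each of 7 numbers parted by spaces: the shift along the tool's x, y, z in cm, then the turn, a rotation vector about the tool's x, y, z in rad, then the gripper's target within -1 to 1 (fully open at 1, half-way at 0, shut at -1). A call has 1 to 10 rows; each row shifts and turns the commanded pose from where the row before left it, along the tool's axes as they then stand; what a row does not reach is not made up. A row lasts 1/12 s, in which the tool goes at most 41.7 mm and 7.16 degrees, less where a joint would pass 70% of its speed; a pose out of reach is approached as far as the arm can. A call is refused whole if a number of a shift passes 4.17 or a number of a turn 0.125, either way. A call with a gripper value outside its range is refused whole. The fingers move at their own pace and stop on an object; "force" is the grip in N (left out, the last holds). Time passes only in rows, so rows that do not move let the fingers close. It gives the time, the measured TCP pose, the force and the opening at its end, in the units of the state.
- monitor.observe(): the state, without advancing time (a new reading comes with each control period).
- imaging.grab_frame(name): name is "scene" or "side" or "wrist"; returns (picture, depth): 480x640x3 uint8, blue, green, red; 480x640 float32, m along the optical axis (not along the pixel's ray), 0 where there is no reading.
- imaging.camera_info(name): a dict with "camera_matrix" (3x3 intrinsics, pixels), "position" and "attitude" of the camera in the world; the wrist camera has in their place "T_tool_cam" (4x4, takes a point from camera to tool coordinates, whose origin is the TCP and whose axes are the tool frame's). Camera axes: x right, y down, z forward; pixel columns grow to the right and rows downward; lengths in m; the calibration is good to about 2 mm. A picture is of the moment at which its call begins: read the wrist's pose just before it. camera_info takes no time and is no camera call.
- arm.job_done(): hands the job in, once; it reports no verdict.
The state is a dict: "time": time; "qpos": joint angles; "dq": joint speeds; "joint_torque": joint torques, N m; "eef_pos": TCP position; "orientation": TCP orientation; "wrist_force": force on the tool from outside, world axes, zero at the start; "torque": the same for the moment, N m; "gripper_width": opening from 0.0 (shut) to 1.0 (fully open).
Only numpy, scipy, OpenCV 4.12 (cv2) and the standard library are available. Lean on these libraries where they do the work, as an engineer would, in place of code of your own. Each camera call takes 0.05 s, during which the arm holds its last target.

## Working session

There is one attempt and no reset: what is moved stays moved. The work goes in short steps, Python scripts to look and compute and a tool call to move; the robot and the scene stay as the last step left them, time stands still between calls to the robot, and variables do not carry over. Pictures are saved under pics/ and viewed, and the job is handed in when it is done.

Besides the shell and the picture viewer there is one more tool, called after "Emit:" as name(argument=value, ...), one argument or row to a line, values as JSON. play_rows: Moves the arm, as the interface text tells. Its arguments: {"type":"object","properties":{"rows":{"type":"string"},"force":{"type":"number"}},"required":["rows"]}

```bash
ls; mkdir -p pics; python3 - <<'E'
from bench import monitor, imaging, arm
import cv2,numpy as np
print(monitor.observe()); print(arm.grip_point_offset)
for n in ("scene","side"):
    p,d=imaging.grab_frame(n); cv2.imwrite(f"pics/{n}0.png",p); np.save(f"pics/{n}0.npy",d)
    print(n,imaging.camera_info(n))
print(imaging.camera_info("wrist"))
E
```

```text
pics
{'time': 0.0, 'qpos': array([-1.16959252e+00,  4.80808561e-01,  1.59687852e+00,  4.74787080e-06,
        1.06513571e+00, -4.66025561e-02]), 'dq': array([-1.44471278e-04,  5.47105654e-04,  1.31763584e-06,  8.55042562e-04,
       -6.48913359e-04,  2.25418462e-04]), 'joint_torque': array([ 6.25397850e-03, -9.50642824e+01, -4.30181873e+01,  4.32595534e-04,
        1.22697678e-02, -2.29025332e-06]), 'eef_pos': array([ 0.28129452, -0.58550602,  0.23068578]), 'orientation': array([-0.68938093, -0.15743144,  0.68953146, -0.15657472]), 'wrist_force': array([-1.03063862, -0.46185711,  0.3485617 ]), 'torque': array([0.01043779, 0.05555993, 0.01371245]), 'gripper_width': 0.9988700543959518}
0.0187
scene {'camera_matrix': array([[595.29466271,   0.        , 320.64536349],
       [  0.        , 595.29466271, 244.66170505],
       [  0.        ,   0.        ,   1.        ]]), 'position': array([0.1894024 , 0.28822104, 0.70087638]), 'attitude': array([-0.35753424,  0.86041274, -0.33276097,  0.14535929])}
side {'camera_matrix': array([[615.64327396,   0.        , 313.44646992],
       [  0.        , 615.64327396, 241.31460616],
       [  0.        ,   0.        ,   1.        ]]), 'position': array([ 0.41726386, -0.79450691,  0.52966933]), 'attitude': array([ 0.8674688 , -0.13564399,  0.07407887, -0.47287514])}
{'camera_matrix': array([[350.74717694,   0.        , 314.75660486],
       [  0.        , 350.74717694, 242.65417234],
       [  0.        ,   0.        ,   1.        ]]), 'T_tool_cam': array([[-2.82842955e-04, -2.89120236e-01,  9.57292750e-01,
        -1.42920585e-01],
       [ 9.99999572e-01,  7.61595939e-04,  5.25477323e-04,
        -5.46424379e-04],
       [-8.80996398e-04,  9.57292489e-01,  2.89119897e-01,
        -7.38050500e-02],
       [ 0.00000000e+00,  0.00000000e+00,  0.00000000e+00,
         1.00000000e+00]])}
```

View pics/scene0.png

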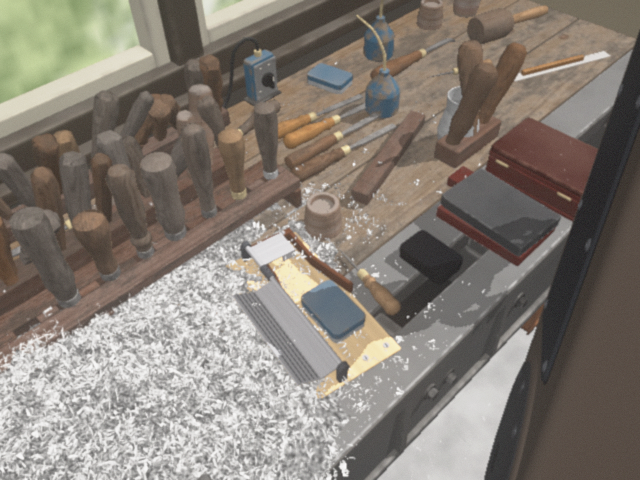

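View pics/side0.png

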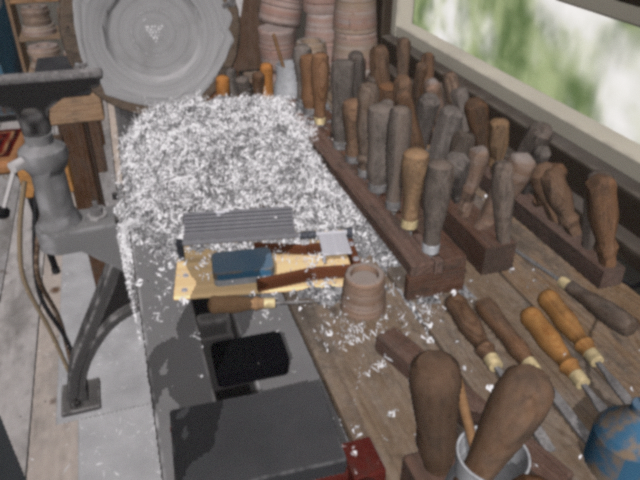

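The scene view shows the tin at about (333,308), the ribbed thumb plate from (245,295) to (335,375), the flap leaf at (270,248), the chuck at (323,212) and the bradawl at (375,290). I'll zoom in on these and print the points.

```bash
cat > h.py <<'E'
import numpy as np, cv2
from scipy.spatial.transform import Rotation as R
from bench import imaging
def cam(n):
    c=imaging.camera_info(n); return c["camera_matrix"],np.array(c["position"]),R.from_quat(c["attitude"]).as_matrix()
def cloud(n,d):
    K,p,Rm=cam(n); v,u=np.mgrid[0:480,0:640]
    P=np.stack([(u-K[0,2])/K[0,0]*d,(v-K[1,2])/K[1,1]*d,d],-1)
    W=P@Rm.T+p; W[d==0]=np.nan; return W
def ray(n,u,v,z):
    K,p,Rm=cam(n); r=Rm@np.array([(u-K[0,2])/K[0,0],(v-K[1,2])/K[1,1],1]); return p+r*(z-p[2])/r[2]
E
python3 - <<'E'
from h import *
p=cv2.imread("pics/scene0.png"); c=cv2.resize(p[200:400,220:420],(800,800),interpolation=2)[:, :]
cv2.imwrite("pics/sc_crop.png",cv2.resize(p[220:400,220:440],(733,600),interpolation=2))
p2=cv2.imread("pics/side0.png"); cv2.imwrite("pics/sd_crop.png",cv2.resize(p2[195:325,165:395],(800,452),interpolation=2))
W=cloud("scene",np.load("pics/scene0.npy")); 
for u,v in [(333,308),(270,248),(290,330),(323,197),(375,290),(380,355),(420,400)]: print("scene",u,v,W[v,u].round(4))
W=cloud("side",np.load("pics/side0.npy"))
for u,v in [(242,265),(335,243),(240,225),(362,270),(245,304),(200,290)]: print("side",u,v,W[v,u].round(4))
E
```

```text
scene 333 308 [ 0.5379 -0.0682  0.0274]
scene 270 248 [ 0.6785 -0.0755  0.0375]
scene 290 330 [0.5509 0.0013 0.0318]
scene 323 197 [ 0.6935 -0.203   0.0481]
scene 375 290 [ 0.5208 -0.1375  0.0208]
scene 380 355 [ 0.448  -0.0674  0.0078]
scene 420 400 [ 0.398  -0.1111 -0.109 ]
side 242 265 [ 0.5392 -0.0836  0.0294]
side 335 243 [ 0.6796 -0.0809  0.037 ]
side 240 225 [0.5576 0.0139 0.0358]
side 362 270 [ 0.6852 -0.1728  0.0495]
side 245 304 [ 0.5271 -0.1545  0.016 ]
side 200 290 [ 0.4759 -0.094   0.0073]
```

View pics/sc_crop.png

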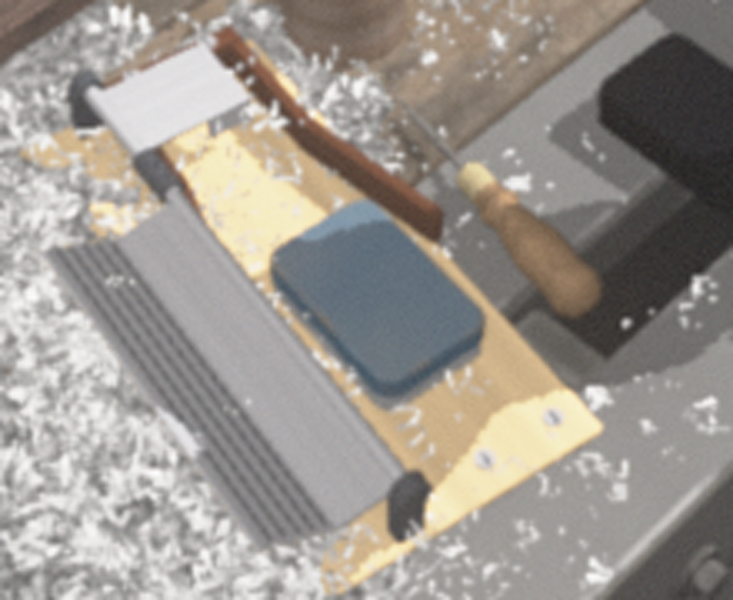

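View pics/sd_crop.png

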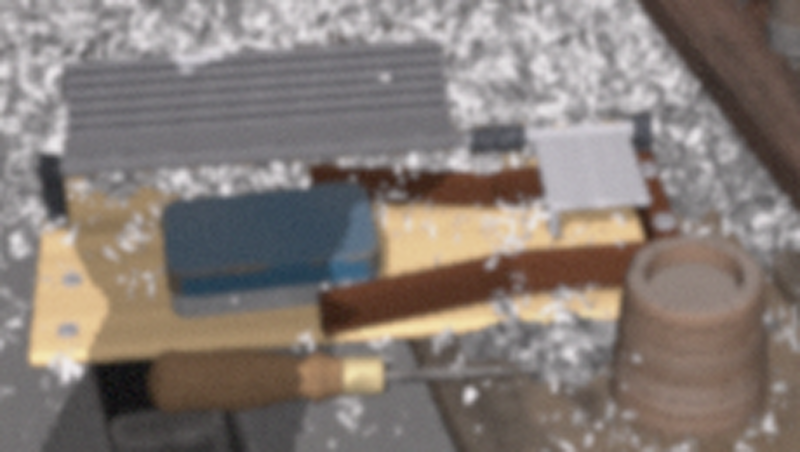

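```bash
python3 - <<'E'
from h import *
from scipy.optimize import least_squares
S=lambda a,b:(220+a/3.3333,220+b/3.3333); D=lambda a,b:(165+a/3.478,195+b/3.478)
obs=[("scene",*S(603,428),-185,-50,6),("scene",*S(330,592),-185,115,6),("scene",*S(90,92),70,43,36),("scene",*S(205,45),70,-15,36),("scene",*S(250,100),28,-15,36),("scene",*S(135,155),28,43,36),("scene",*S(265,542),-174,108.5,51),("scene",*S(50,250),-4,108.5,51),
("side",*D(30,362),-185,-50,4),("side",*D(65,70),-174,108.5,51),("side",*D(437,43),-4,108.5,51),("side",*D(650,205),70,-15,36),("side",*D(545,208),28,-15,36)]
Q=[];H=[]
for n,u,v,x,y,z in obs: Q.append(ray(n,u,v,z/1000)[:2]); H.append([x/1000,y/1000])
Q=np.array(Q);H=np.array(H)
def f(t): c,s=np.cos(t[2]),np.sin(t[2]); return H@np.array([[c,s],[-s,c]])+t[:2]
r=least_squares(lambda t:(f(t)-Q).ravel(),[.6,-.1,0],loss='soft_l1',f_scale=.003)
print(r.x); print(((Q-f(r.x))*1000).round(1))
for k in (slice(0,8),slice(8,13)):
    H0,Q0=H,Q
    rr=least_squares(lambda t:(f(t)-Q)[k].ravel(),r.x); print(rr.x)
# tin: blue mask in both, lid cloud in holder frame
c,s=np.cos(r.x[2]),np.sin(r.x[2]); M=np.array([[c,s],[-s,c]])
for n in("scene","side"):
    p=cv2.imread(f"pics/{n}0.png"); W=cloud(n,np.load(f"pics/{n}0.npy")); h=(W[...,:2]-r.x[:2])@M.T*1000
    b=p.astype(int); m=(b[...,0]-b[...,2]>18)&(abs(h[...,0]+70)<110)&(abs(h[...,1])<50)&(W[...,2]>.024)&(W[...,2]<.036)
    q=h[m]; rect=cv2.minAreaRect(q.astype(np.float32)); print(n,m.sum(),rect,np.median(W[m][:,2]), np.percentile(q,[1,50,99],axis=0).round(1))
    print("leaf z etc", np.nanmedian(W[(abs(h[...,0]-49)<12)&(abs(h[...,1]-14)<15)][:,2]))
E
```

```text
[ 0.62652152 -0.08342909 -0.17069203]
[[ -0.2   5. ]
 [ -1.9 -26.9]
 [  2.2   0.7]
 [ -3.2   1.2]
 [ -1.8   2.8]
 [  0.5   3.7]
 [  2.    0.6]
 [ -4.1  -0.3]
 [  2.7   2.3]
 [  3.5  -9. ]
 [ -0.9  -7.1]
 [  0.6  -3.8]
 [  0.1   0.1]]
[ 0.62696018 -0.08413192 -0.14490743]
[ 0.62756203 -0.08714203 -0.17514329]
scene 1585 ((-88.40498352050781, 0.4734668731689453), (85.83096313476562, 55.75389862060547), 2.1686527729034424) 0.029335151147385607 [[-130.2  -26.2]
 [ -89.8   -2.8]
 [ -47.3   27.7]]
leaf z etc 0.036016120286391284
side 1221 ((-85.40696716308594, -4.14979362487793), (82.77816772460938, 57.774967193603516), 2.065756320953369) 0.029348680805724725 [[-125.2  -31.9]
 [ -83.7   -7.1]
 [ -45.3   21.3]]
leaf z etc 0.03516924015537645
```

```bash
cat >> h.py <<'E'
def plan(holder,xyz_h=None,world=None):
    """print tool-frame shift & turn needed; xyz_h in mm holder"""
    from bench import monitor
    s=monitor.observe(); T=R.from_quat(s["orientation"]).as_matrix(); p=np.array(s["eef_pos"])
    ox,oy,t=holder; c,sn=np.cos(t),np.sin(t)
    ex=np.array([c,sn,0]);ey=np.array([-sn,c,0]);ez=np.array([0,0,1.])
    G=np.stack([-ez,ey,ex],1)
    tgt=np.array([ox,oy,0])+(ex*xyz_h[0]+ey*xyz_h[1]+ez*xyz_h[2])/1000
    d=p-np.array([ox,oy,0])
    print("t",s["time"],"pos",p.round(4),"in holder mm",(np.array([d@ex,d@ey,d@ez])*1000).round(1),"F",np.round(s["wrist_force"],2),"w",round(s["gripper_width"],3))
    print("tool axes cols\n",T.round(4)); 
    print("turn rotvec(tool)",R.from_matrix(T.T@G).as_rotvec().round(4),"shift tool cm now",(T.T@(tgt-p)*100).round(2),"shift after turn cm",(G.T@(tgt-p)*100).round(2))
E
python3 - <<'E'
from h import *
plan((.6265,-.0845,-.165),(-70,20,250))
E
```

```text
t 0.1 pos [ 0.2813 -0.5855  0.2308] in holder mm [-258.2 -550.9  230.8] F [ 0.29 -0.38 -0.33] w 1.002
tool axes cols
 [[-4.000e-04  4.330e-01 -9.014e-01]
 [ 1.000e-03 -9.014e-01 -4.330e-01]
 [-1.000e+00 -1.100e-03 -1.000e-04]]
turn rotvec(tool) [-2.5288e+00 -1.4000e-03  3.0000e-04] shift tool cm now [ -1.88 -35.88 -48.23] shift after turn cm [-1.92 57.09 18.82]
```

```bash
python3 - <<'E'
from h import *
for n in("scene","side"):
    W=cloud(n,np.load(f"pics/{n}0.npy")).reshape(-1,3)
    a=np.array([.281,-.586]);b=np.array([.56,-.05]);L=np.linalg.norm(b-a);e=(b-a)/L;nn=np.array([-e[1],e[0]])
    s=(W[:,:2]-a)@e;l=(W[:,:2]-a)@nn
    for k in np.arange(.1,.8,.1):
        m=(abs(s-k)<.05)&(abs(l)<.14); print(n,k.round(1),m.sum(),np.nanmax(W[m,2]).round(3) if m.any() else None)
E
```

```text
scene 0.1 2804 0.07
scene 0.2 8284 0.068
scene 0.3 11536 0.049
scene 0.4 10825 0.027
scene 0.5 10734 0.037
scene 0.6 11616 0.048
scene 0.7 12340 0.066
side 0.1 0 None
side 0.2 4404 0.048
side 0.3 8738 0.048
side 0.4 9049 0.027
side 0.5 11013 0.038
side 0.6 9249 0.046
side 0.7 5844 0.065
```

Emit:
play_rows(
  rows="-0.1 -2.4 -3.2 0 0 0 1;-0.1 -2.4 -3.2 0 0 0 1;-0.1 -2.4 -3.2 0 0 0 1;-0.1 -2.4 -3.2 0 0 0 1;-0.1 -2.4 -3.2 0 0 0 1;-0.1 -2.4 -3.2 0 0 0 1;-0.1 -2.4 -3.2 0 0 0 1;-0.1 -2.4 -3.2 0 0 0 1;-0.1 -2.4 -3.2 0 0 0 1;-0.1 -2.4 -3.2 0 0 0 1",
)

```text
time: 0.93
eef_pos: [0.4663, -0.2291, 0.2413]
orientation: [-0.689, -0.157, 0.69, -0.157]
wrist_force: [1.0, -1.0, 0.5]
gripper_width: 0.996
```

Emit:
play_rows(
  rows="-0.1 -2.4 -3.2 0 0 0 1;-0.1 -2.4 -3.2 0 0 0 1;-0.1 -2.4 -3.2 0 0 0 1;-0.1 -2.4 -3.2 0 0 0 1;0 0 0 -0.12 0 0 1;0 0 0 -0.12 0 0 1;0 0 0 -0.12 0 0 1;0 0 0 -0.12 0 0 1;0 0 0 -0.12 0 0 1;0 0 0 -0.12 0 0 1",
)

```text
time: 1.77
eef_pos: [0.5396, -0.0889, 0.245]
orientation: [-0.589, -0.392, 0.589, -0.391]
wrist_force: [-0.2, 0.8, -0.3]
gripper_width: 0.998
```

Emit:
play_rows(
  rows="0 0 0 -0.12 0 0 1;0 0 0 -0.12 0 0 1;0 0 0 -0.12 0 0 1;0 0 0 -0.12 0 0 1;0 0 0 -0.12 0 0 1;0 0 0 -0.12 0 0 1;0 0 0 -0.12 0 0 1;0 0 0 -0.12 0 0 1;0 0 0 -0.12 0 0 1;0 0 0 -0.12 0 0 1",
)

```text
time: 2.6
eef_pos: [0.5396, -0.089, 0.245]
orientation: [0.265, 0.656, -0.265, 0.655]
wrist_force: [0.6, 0.1, 0.0]
gripper_width: 1.0
```

```bash
python3 - <<'E'
from h import *
plan((.6265,-.0845,-.165),(-70,20,250))
E
```

```text
t 2.6 pos [ 0.5396 -0.089   0.245 ] in holder mm [-85.  -18.7 245. ] F [0.61 0.15 0.01] w 1.0
tool axes cols
 [[-6.000e-04  6.946e-01  7.194e-01]
 [ 1.000e-04  7.194e-01 -6.946e-01]
 [-1.000e+00 -3.000e-04 -5.000e-04]]
turn rotvec(tool) [-6.029e-01 -6.000e-04  1.000e-04] shift tool cm now [-0.5   4.04 -0.96] shift after turn cm [-0.5   3.87  1.5 ]
```

Emit:
play_rows(
  rows="0 0 0 -0.12 0 0 1;0 0 0 -0.12 0 0 1;0 0 0 -0.12 0 0 1;0 0 0 -0.12 0 0 1;0 0 0 -0.12 0 0 1;0 3.5 0 0 0 0 1;0 0 0 0 0 0 1;0 0 0 0 0 0 1",
)

```text
time: 3.27
eef_pos: [0.5458, -0.0535, 0.245]
orientation: [0.061, 0.705, -0.061, 0.704]
wrist_force: [-0.6, -0.6, -0.0]
gripper_width: 0.997
```

```bash
cat >> h.py <<'E'
def wrist():
    from bench import monitor
    s=monitor.observe(); c=imaging.camera_info("wrist"); T=np.eye(4);T[:3,:3]=R.from_quat(s["orientation"]).as_matrix();T[:3,3]=s["eef_pos"]
    p,d=imaging.grab_frame("wrist"); return p,d,T@c["T_tool_cam"],c["camera_matrix"]
def wcloud(d,C,K):
    v,u=np.mgrid[0:480,0:640]; P=np.stack([(u-K[0,2])/K[0,0]*d,(v-K[1,2])/K[1,1]*d,d],-1)
    W=P@C[:3,:3].T+C[:3,3]; W[d==0]=np.nan; return W
def wray(C,K,u,v,z):
    r=C[:3,:3]@np.array([(u-K[0,2])/K[0,0],(v-K[1,2])/K[1,1],1]); return C[:3,3]+r*(z-C[2,3])/r[2]
E
python3 - <<'E'
from h import *
p,d,C,K=wrist(); cv2.imwrite("pics/w1.png",p); np.savez("pics/w1.npz",d=d,C=C,K=K)
plan((.6265,-.0845,-.165),(-70,20,250))
E
```

```text
t 3.3167 pos [ 0.5457 -0.0542  0.2451] in holder mm [-84.7  16.6 245.1] F [-0.29  0.15 -0.26] w 0.999
tool axes cols
 [[-5.000e-04  1.723e-01  9.850e-01]
 [-1.000e-04  9.850e-01 -1.723e-01]
 [-1.000e+00 -1.000e-04 -5.000e-04]]
turn rotvec(tool) [-0.0082 -0.0005  0.0001] shift tool cm now [-0.49  0.35  1.47] shift after turn cm [-0.49  0.34  1.47]
```

View pics/w1.png

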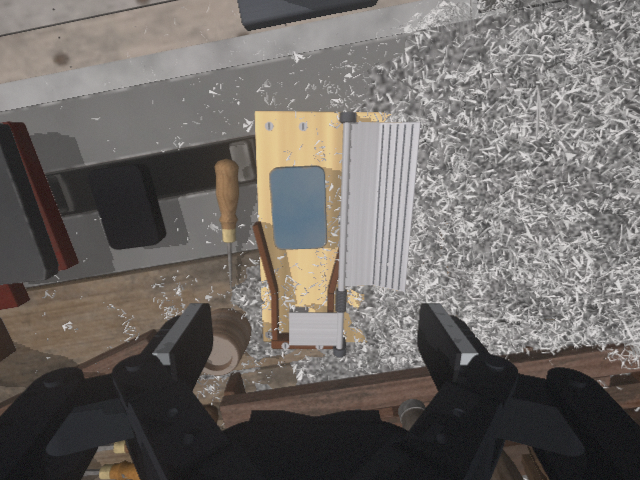

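The wrist view shows everything clearly: the tin spans (270..326, 166..249), the thumb plate's ribs run from (419,123) to (406,291), the leaf spans (290..342, 312..346), the bradawl is at (228,220) and the chuck at (226,345).

```bash
python3 - <<'E'
import cv2
p=cv2.imread("pics/w1.png"); cv2.imwrite("pics/w1a.png",cv2.resize(p[100:240,240:426],(797,600),interpolation=2)); cv2.imwrite("pics/w1b.png",cv2.resize(p[220:360,240:426],(797,600),interpolation=2))
E
```

```text
(no output)
```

View pics/w1a.png

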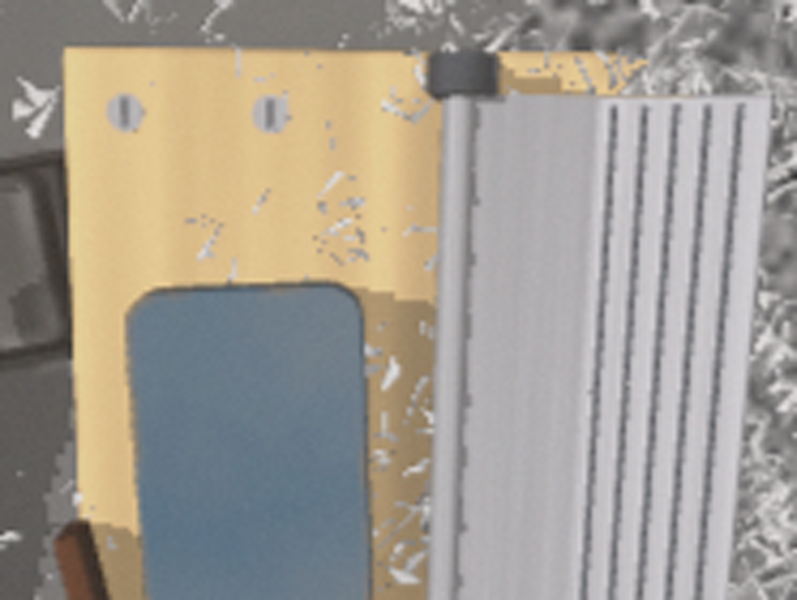

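View pics/w1b.png

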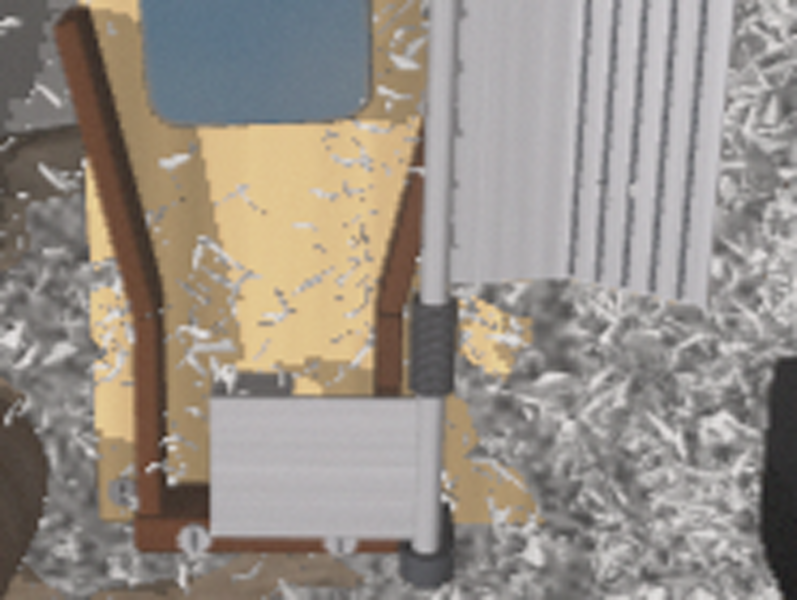

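```bash
python3 - <<'E'
from h import *
from scipy.optimize import least_squares
z=np.load("pics/w1.npz");C,K,d=z["C"],z["K"],z["d"]
A=lambda a,b:(240+a/4.285,100+b/4.285);B=lambda a,b:(240+a/4.285,220+b/4.285)
obs=[(*A(64,47),-185,-50,6),(*B(99,519),85,-50,6),(*B(209,397),28,-15,36),(*B(209,535),70,-15,36),(*A(770,97),-174,108.5,51),(*B(706,306),-4,108.5,51),(*B(160,310),10,-29,23),(*B(136,550),79,-36,25)]
Q=np.array([wray(C,K,o[0],o[1],o[4]/1000)[:2] for o in obs]);H=np.array([[o[2],o[3]] for o in obs])/1000
def f(t): c,s=np.cos(t[2]),np.sin(t[2]); return H@np.array([[c,s],[-s,c]])+t[:2]
r=least_squares(lambda t:(f(t)-Q).ravel(),[.6,-.1,0],loss='soft_l1',f_scale=.003)
print(r.x); print(((Q-f(r.x))*1000).round(1))
c,s=np.cos(r.x[2]),np.sin(r.x[2]); M=np.array([[c,s],[-s,c]])
W=wcloud(d,C,K);h=(W[...,:2]-r.x[:2])@M.T*1000
def box(x0,x1,y0,y1): m=(h[...,0]>x0)&(h[...,0]<x1)&(h[...,1]>y0)&(h[...,1]<y1); return np.nanmedian(W[m][:,2])*1000
print("plate z",box(-180,-140,-40,20),"leaf",box(32,66,-10,35),"thumb mid",box(-150,-20,88,92),"tin",box(-100,-70,-10,10))
p=cv2.imread("pics/w1.png").astype(int)
m=((p[...,0]-p[...,2]>15)&(abs(h[...,0]+70)<110)&(abs(h[...,1])<50)).astype(np.uint8)
cn=max(cv2.findContours(m,0,2)[0],key=cv2.contourArea)[:,0]
q=np.array([(wray(C,K,u,v,.029)[:2]-r.x[:2]) for u,v in cn])@M.T*1000
print("tin",cv2.minAreaRect(q.astype(np.float32)),q.min(0),q.max(0))
q=h[(W[...,2]>.03)&(abs(h[...,0]-70)<60)&(h[...,1]<-50)&(h[...,1]>-150)]
print("chuck",np.nanpercentile(q,[2,98],axis=0))
E
```

```text
[ 0.62799265 -0.08130181 -0.18105391]
[[ 0.7  0.9]
 [-1.1  0.7]
 [ 0.2  0.1]
 [-0.7 -0.2]
 [ 0.9 -0.9]
 [-1.7 -0.1]
 [-0.3  0.5]
 [ 2.3 -0.9]]
plate z 6.344391480098855 leaf 35.99071788607594 thumb mid 39.87908162210071 tin 326.89516356543015
tin ((-87.96619415283203, -4.062355041503906), (85.60749053955078, 55.0293083190918), 2.315112590789795) [-130.79004848  -31.77676647] [-45.2476389   24.10537454]
chuck [[  42.96788825 -106.2897518 ]
 [ 129.5526499   -53.15196818]]
```

```bash
echo 'HO=(.6280,-.0813,-.181)' >> h.py; python3 - <<'E'
from h import *
plan(HO,(-149,44,70))
E
```

```text
t 3.3167 pos [ 0.5457 -0.0542  0.2451] in holder mm [-85.8  11.8 245.1] F [-0.29  0.15 -0.26] w 0.999
tool axes cols
 [[-5.000e-04  1.723e-01  9.850e-01]
 [-1.000e-04  9.850e-01 -1.723e-01]
 [-1.000e+00 -1.000e-04 -5.000e-04]]
turn rotvec(tool) [ 0.0078 -0.0005  0.0001] shift tool cm now [17.51  3.27 -6.28] shift after turn cm [17.51  3.22 -6.32]
```

Emit:
play_rows(
  rows="0 1.6 -3.15 0.008 0 0 0.81;0 1.6 -3.15 0 0 0 0.81;3.5 0 0 0 0 0 0.81;3.5 0 0 0 0 0 0.81;3.5 0 0 0 0 0 0.81;3 0 0 0 0 0 0.81;2 0 0 0 0 0 0.81;0 0 0 0 0 0 0.81;0 0 0 0 0 0 0.81",
)

```text
time: 4.07
eef_pos: [0.4888, -0.0124, 0.0899]
orientation: [0.064, 0.705, -0.065, 0.703]
wrist_force: [-0.0, -0.1, 0.7]
gripper_width: 0.907
```

```bash
cat >> h.py <<'E'
def flap(n,d):
    W=cloud(n,d); ox,oy,t=HO;c,s=np.cos(t),np.sin(t);M=np.array([[c,s],[-s,c]]); h=(W[...,:2]-[ox,oy])@M.T*1000; z=W[...,2]*1000
    m=(h[...,0]>34)&(h[...,0]<64)&(h[...,1]>-12)&(h[...,1]<34)&(z>31)
    if m.sum()<20: return n,"few"
    a=np.polyfit(h[m][:,1],z[m],1); return n,int(m.sum()),"angle",round(float(-np.arctan(a[0])),3),"z med",round(float(np.median(z[m])),1)
def look(tag):
    for n in("scene","side"):
        p,d=imaging.grab_frame(n); cv2.imwrite(f"pics/{n}_{tag}.png",p); np.save(f"pics/{n}_{tag}.npy",d); print(flap(n,d))
E
python3 - <<'E'
from h import *
plan(HO,(-149,44,50))
look("a")
a=cv2.imread("pics/scene_a.png")[180:420,200:460];b=cv2.imread("pics/side_a.png")[130:330,130:400]
cv2.imwrite("pics/a1.png",cv2.resize(a,(650,600)));cv2.imwrite("pics/a2.png",cv2.resize(b,(800,592)))
E
```

```text
t 4.0667 pos [ 0.4888 -0.0124  0.0899] in holder mm [-149.3   42.7   89.9] F [-0.04 -0.11  0.66] w 0.907
tool axes cols
 [[-2.400e-03  1.817e-01  9.834e-01]
 [ 1.000e-04  9.834e-01 -1.817e-01]
 [-1.000e+00 -3.000e-04 -2.300e-03]]
turn rotvec(tool) [-0.0017 -0.0023  0.0003] shift tool cm now [3.99 0.13 0.04] shift after turn cm [3.99 0.13 0.03]
('scene', 451, 'angle', -0.0, 'z med', 36.3)
('side', 349, 'angle', -0.004, 'z med', 36.6)
```

View pics/a1.png

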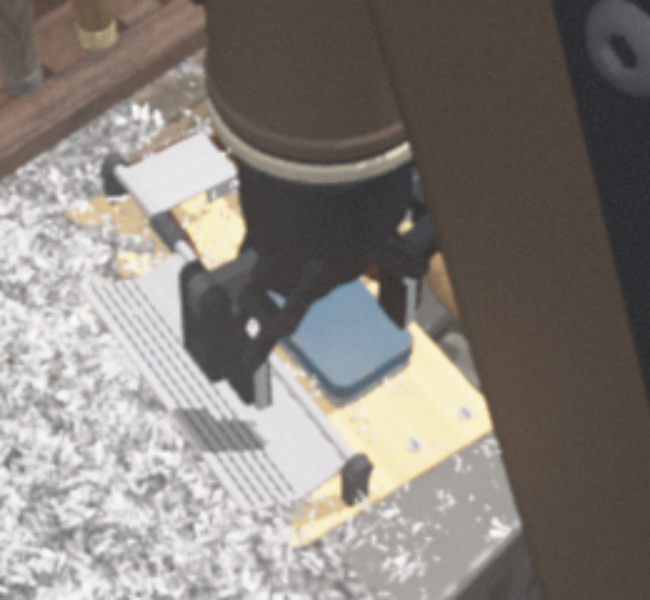

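View pics/a2.png

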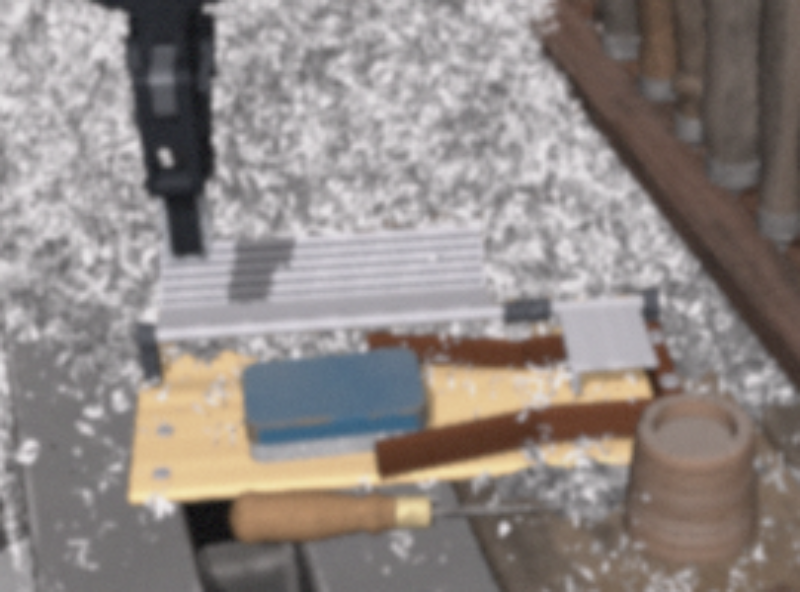

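```bash
python3 - <<'E'
from h import *
W=cloud("side",np.load("pics/side_a.npy")); ox,oy,t=HO;c,s=np.cos(t),np.sin(t)
for v in range(196,220,3):
  w=W[v,192]; q=w[:2]-[ox,oy]; print(v,(np.array([c*q[0]+s*q[1],-s*q[0]+c*q[1],w[2]])*1000).round(1))
W=cloud("scene",np.load("pics/scene_a.npy"))
for (a,b) in [(258,395),(262,403),(400,315),(404,325),(395,300)]:
  u,v=200+a/2.5,180+b/2.5; w=W[int(v),int(u)]; q=w[:2]-[ox,oy]; print(a,b,(np.array([c*q[0]+s*q[1],-s*q[0]+c*q[1],w[2]])*1000).round(1))
E
```

```text
196 [-144.2  -23.9  147.4]
199 [-146.1   -7.5  134.1]
202 [-146.6   -7.2  129.5]
205 [-146.8  -10.2  126.5]
208 [-147.1  -12.6  123.3]
211 [-148.2   -6.3  115.2]
214 [-148.4   -9.   112.1]
217 [-149.5   -2.7  103.8]
258 395 [-160.9   88.7  117.4]
262 403 [-160.1   87.1  108.9]
400 315 [-159.3    4.6  113.4]
404 325 [-160.     3.2  104.8]
395 300 [-155.1    4.8  121.1]
```

Emit:
play_rows(
  rows="2 0.1 0 0 -0.002 0 0.81;2 0 0 0 0 0 0.81;1.5 0 0 0 0 0 0.81;1 0 0 0 0 0 0.81;0 0 0 0 0 0 0.81;0 0 0 0 0 0 0.81",
)

```text
time: 4.67
eef_pos: [0.4903, -0.0111, 0.0261]
orientation: [0.064, 0.703, -0.064, 0.705]
wrist_force: [-1.9, -1.3, 2.0]
gripper_width: 0.908
```

```bash
python3 - <<'E'
from h import *
plan(HO,(-149,44,4))
look("b")
E
```

```text
t 4.6667 pos [ 0.4903 -0.0111  0.0261] in holder mm [-148.1   44.3   26.1] F [-1.9  -1.29  2.03] w 0.908
tool axes cols
 [[ 2.700e-03  1.808e-01  9.835e-01]
 [-5.000e-04  9.835e-01 -1.808e-01]
 [-1.000e+00  0.000e+00  2.700e-03]]
turn rotvec(tool) [-0.0008  0.0027 -0.    ] shift tool cm now [ 2.21 -0.03 -0.1 ] shift after turn cm [ 2.21 -0.03 -0.09]
('scene', 362, 'angle', 0.051, 'z med', 37.8)
('side', 317, 'angle', 0.058, 'z med', 38.5)
```

Emit:
play_rows(
  rows="0.5 0 0 0 0 0 0.81;0.5 0 0 0 0 0 0.81;0.5 0 0 0 0 0 0.81;0.4 0 0 0 0 0 0.81;0 0 0 0 0 0 0.81;0 0 0 0 0 0 0.81",
)

```text
time: 5.27
eef_pos: [0.4902, -0.0111, 0.0061]
orientation: [0.064, 0.703, -0.064, 0.705]
wrist_force: [-0.7, -2.7, 5.6]
gripper_width: 0.906
```

```bash
python3 - <<'E'
from h import *
plan(HO,(-149,44,4))
look("c")
a=cv2.imread("pics/scene_c.png")[180:420,200:460];b=cv2.imread("pics/side_c.png")[130:330,130:400]
cv2.imwrite("pics/c1.png",cv2.resize(a,(650,600)));cv2.imwrite("pics/c2.png",cv2.resize(b,(800,592)))
E
```

```text
t 5.2667 pos [ 0.4902 -0.0111  0.0061] in holder mm [-148.2   44.2    6.1] F [-0.72 -2.7   5.57] w 0.906
tool axes cols
 [[ 2.500e-03  1.810e-01  9.835e-01]
 [-4.000e-04  9.835e-01 -1.810e-01]
 [-1.000e+00  0.000e+00  2.500e-03]]
turn rotvec(tool) [-0.001   0.0025 -0.    ] shift tool cm now [ 0.21 -0.02 -0.08] shift after turn cm [ 0.21 -0.02 -0.08]
('scene', 73, 'angle', 0.44, 'z med', 42.4)
('side', 90, 'angle', 0.458, 'z med', 60.2)
```

View pics/c2.png

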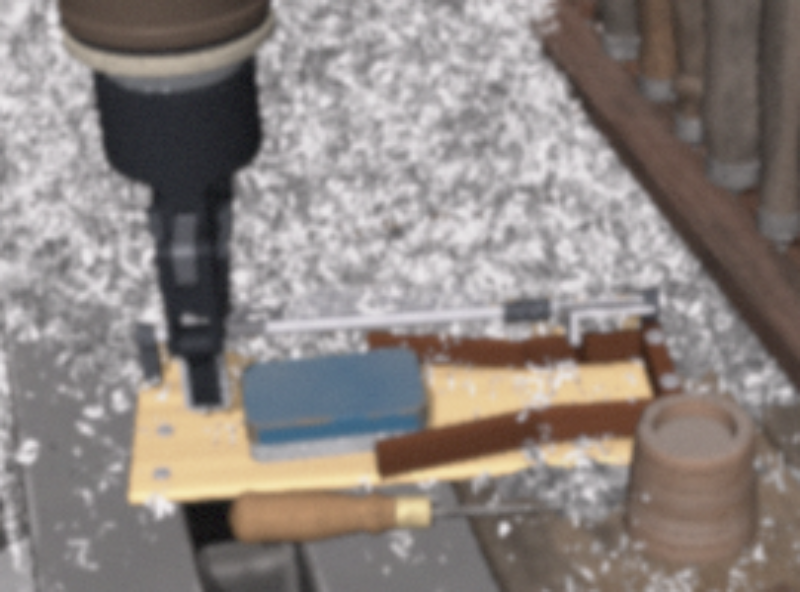

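View pics/c1.png

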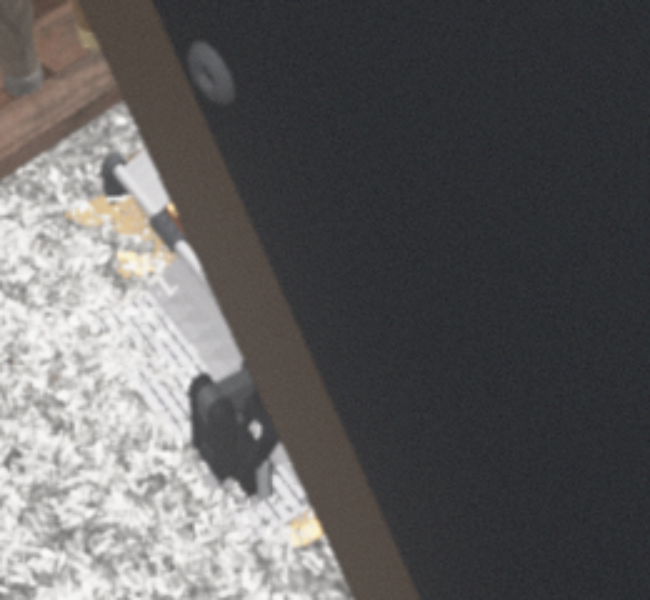

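The side view shows the leaf standing edge-on and open at about 0.45 rad. The right fingertip is at crop (205,400), behind the tin's near end. Next I press 1 mm more and begin the push.

Emit:
play_rows(
  rows="0.1 0 0 0 0 0 0.81;0 0 0.5 0 0 0 0.81;0 0 0.5 0 0 0 0.81;0 0 0.6 0 0 0 0.81;0 0 0.6 0 0 0 0.81;0 0 0.6 0 0 0 0.81;0 0 0.6 0 0 0 0.81;0 0 0.6 0 0 0 0.81;0 0 0 0 0 0 0.81",
)

```text
time: 6.12
eef_pos: [0.5311, -0.0185, 0.0055]
orientation: [0.064, 0.703, -0.064, 0.706]
wrist_force: [2.0, -0.8, 4.2]
gripper_width: 0.907
```

```bash
python3 - <<'E'
from h import *
plan(HO,(-25,44,4))
look("d")
b=cv2.imread("pics/side_d.png")[130:330,130:400]
cv2.imwrite("pics/d2.png",cv2.resize(b,(800,592)))
E
```

```text
t 6.1167 pos [ 0.5311 -0.0185  0.0055] in holder mm [-106.6   44.3    5.5] F [ 2.04 -0.81  4.17] w 0.907
tool axes cols
 [[ 3.900e-03  1.810e-01  9.835e-01]
 [-5.000e-04  9.835e-01 -1.810e-01]
 [-1.000e+00  2.000e-04  4.000e-03]]
turn rotvec(tool) [-0.001   0.004  -0.0002] shift tool cm now [ 0.18 -0.02  8.16] shift after turn cm [ 0.15 -0.03  8.16]
('scene', 'few')
('side', 82, 'angle', 0.466, 'z med', 61.9)
```

View pics/d2.png

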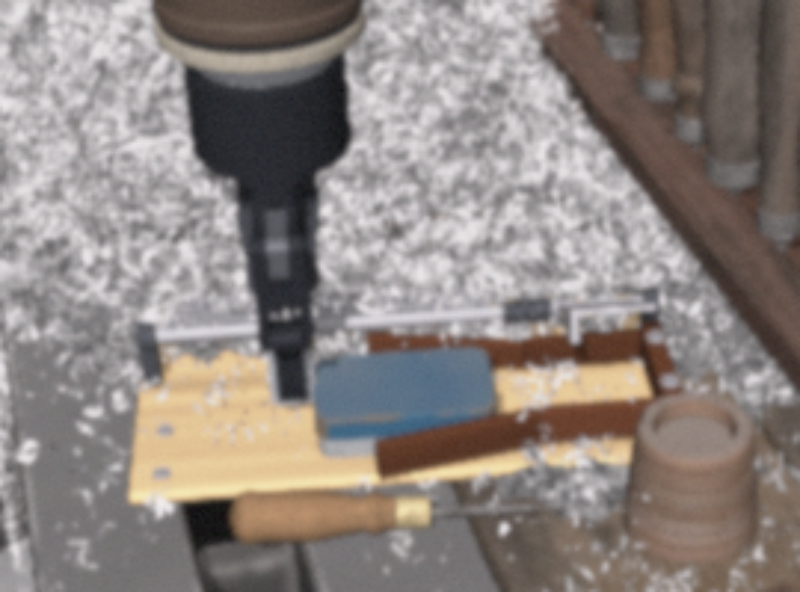

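The tin is moving straight at crop (405,400), and the flap stays open at 0.47.

Emit:
play_rows(
  rows="0.05 0 0.6 0 0 0 0.81;0 0 0.6 0 0 0 0.81;0 0 0.6 0 0 0 0.81;0 0 0.6 0 0 0 0.81;0 0 0.6 0 0 0 0.81;0 0 0.6 0 0 0 0.81;0 0 0.6 0 0 0 0.81;0 0 0.6 0 0 0 0.81;0 0 0.4 0 0 0 0.81;0 0 0 0 0 0 0.81",
)

```text
time: 7.05
eef_pos: [0.5807, -0.0277, 0.0049]
orientation: [0.064, 0.703, -0.064, 0.705]
wrist_force: [-0.6, -0.2, 4.7]
gripper_width: 0.905
```

```bash
python3 - <<'E'
from h import *
plan(HO,(-25,44,4))
look("e")
b=cv2.imread("pics/side_e.png")[130:330,130:400]
cv2.imwrite("pics/e2.png",cv2.resize(b,(800,592)))
E
```

```text
t 7.05 pos [ 0.5807 -0.0277  0.0049] in holder mm [-56.2  44.2   4.9] F [-0.6  -0.16  4.67] w 0.905
tool axes cols
 [[ 2.000e-03  1.808e-01  9.835e-01]
 [-4.000e-04  9.835e-01 -1.808e-01]
 [-1.000e+00  0.000e+00  2.100e-03]]
turn rotvec(tool) [-0.0008  0.0021 -0.    ] shift tool cm now [ 0.1  -0.02  3.12] shift after turn cm [ 0.09 -0.02  3.12]
('scene', 'few')
('side', 72, 'angle', 0.486, 'z med', 63.1)
```

View pics/e2.png

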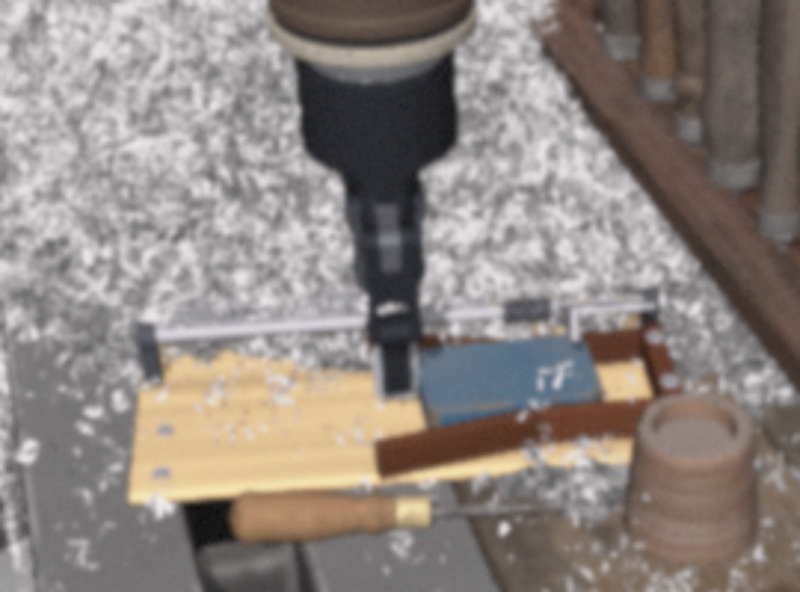

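Emit:
play_rows(
  rows="0 0 0.4 0 0 0 0.81;0 0 0.4 0 0 0 0.81;0 0 0.4 0 0 0 0.81;0 0 0.4 0 0 0 0.81;0 0 0.4 0 0 0 0.81;0 0 0.3 0 0 0 0.81;0 0 0.2 0 0 0 0.81;0 0 0.1 0 0 0 0.81;0 0 0 0 0 0 0.81",
)

```text
time: 7.9
eef_pos: [0.6055, -0.0322, 0.0049]
orientation: [0.064, 0.704, -0.064, 0.705]
wrist_force: [-4.0, 3.0, 3.4]
gripper_width: 0.907
```

Emit:
play_rows(
  rows="0 0 0.1 0 0 0 0.81;0 0 0.1 0 0 0 0.81;0 0 0 0 0 0 0.81",
)

```text
time: 8.15
eef_pos: [0.6076, -0.0326, 0.005]
orientation: [0.064, 0.704, -0.064, 0.705]
wrist_force: [-3.8, 1.4, 3.9]
gripper_width: 0.905
```

```bash
python3 - <<'E'
from h import *
plan(HO,(-25,44,4))
look("f")
b=cv2.imread("pics/side_f.png")[200:300,230:380]
cv2.imwrite("pics/f2.png",cv2.resize(b,(800,533),interpolation=2))
E
```

```text
t 8.15 pos [ 0.6076 -0.0326  0.005 ] in holder mm [-28.8  44.2   5. ] F [-3.79  1.4   3.89] w 0.905
tool axes cols
 [[ 1.500e-03  1.807e-01  9.835e-01]
 [-3.000e-04  9.835e-01 -1.807e-01]
 [-1.000e+00 -0.000e+00  1.600e-03]]
turn rotvec(tool) [-0.0007  0.0016  0.    ] shift tool cm now [ 0.1  -0.02  0.38] shift after turn cm [ 0.1  -0.02  0.38]
('scene', 'few')
('side', 85, 'angle', 0.544, 'z med', 61.8)
```

View pics/f2.png

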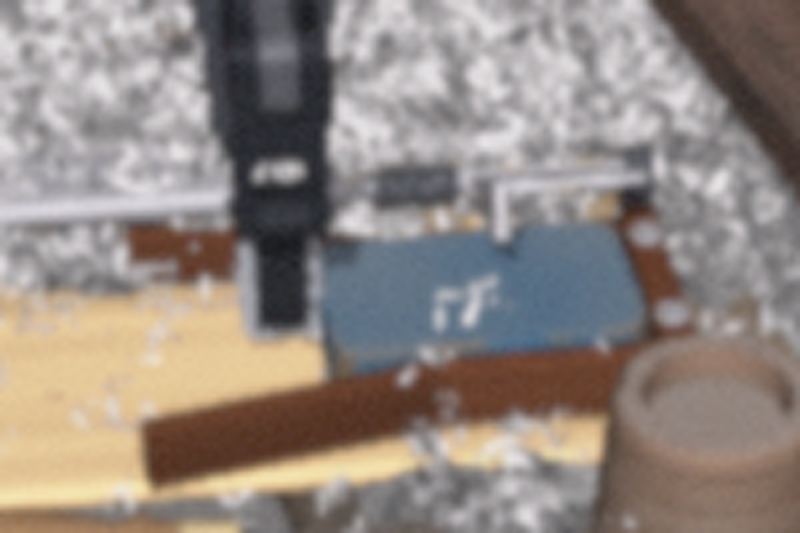

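Emit:
play_rows(
  rows="0 0 0.1 0 0 0 0.81;0 0 0.1 0 0 0 0.81;0 0 0 0 0 0 0.81",
)

```text
time: 8.5
eef_pos: [0.6096, -0.033, 0.005]
orientation: [0.064, 0.704, -0.064, 0.705]
wrist_force: [-4.5, 2.8, 3.8]
gripper_width: 0.902
```

Emit:
play_rows(
  rows="0 0 0.1 0 0 0 0.81;0 0 0 0 0 0 0.81;0 0 0 0 0 0 0.81",
)

```text
time: 8.75
eef_pos: [0.6096, -0.033, 0.0049]
orientation: [0.064, 0.704, -0.064, 0.704]
wrist_force: [-10.1, 2.8, 7.3]
gripper_width: 0.909
```

Emit:
play_rows(
  rows="0 0 0.1 0 0 0 0.81;0 0 0 0 0 0 0.81;0 0 0 0 0 0 0.81",
)

```text
time: 9.0
eef_pos: [0.6097, -0.033, 0.0049]
orientation: [0.064, 0.705, -0.064, 0.704]
wrist_force: [-13.1, 4.0, 10.7]
gripper_width: 0.908
```

```bash
python3 - <<'E'
from h import *
plan(HO,(-25,44,4))
look("g")
b=cv2.imread("pics/side_g.png")[200:300,230:380]
cv2.imwrite("pics/g2.png",cv2.resize(b,(800,533),interpolation=2))
E
```

```text
t 9.0 pos [ 0.6097 -0.033   0.0049] in holder mm [-26.7  44.2   4.9] F [-13.12   4.03  10.72] w 0.908
tool axes cols
 [[-1.700e-03  1.813e-01  9.834e-01]
 [ 2.000e-04  9.834e-01 -1.813e-01]
 [-1.000e+00 -1.000e-04 -1.700e-03]]
turn rotvec(tool) [-0.0013 -0.0017  0.0001] shift tool cm now [ 0.08 -0.02  0.17] shift after turn cm [ 0.09 -0.02  0.17]
('scene', 'few')
('side', 85, 'angle', 0.605, 'z med', 62.1)
```

View pics/g2.png

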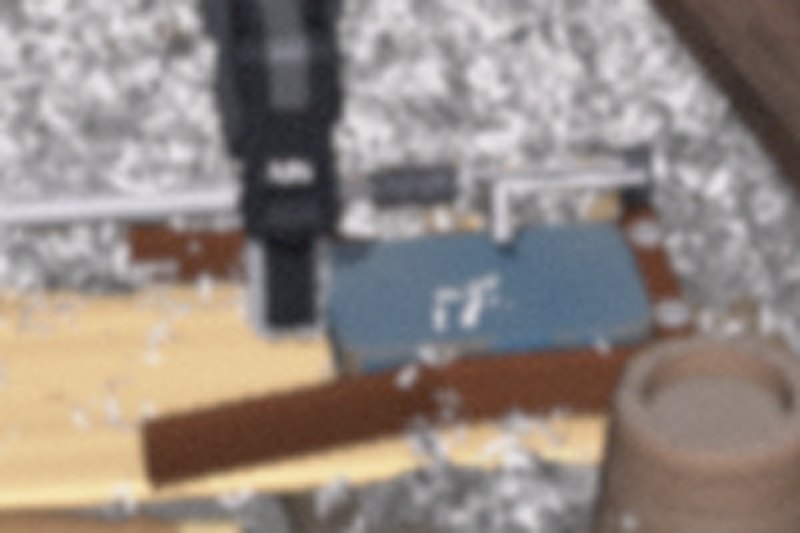

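Emit:
play_rows(
  rows="-0.1 0 0.1 0 0 0 0.81;0 0 0 0 0 0 0.81;0 0 0 0 0 0 0.81",
)

```text
time: 9.35
eef_pos: [0.6099, -0.0329, 0.0053]
orientation: [0.065, 0.705, -0.064, 0.703]
wrist_force: [-13.6, 7.0, 5.0]
gripper_width: 0.908
```

```bash
python3 - <<'E'
from h import *
plan(HO,(-25,44,4))
ox,oy,t=HO;c,s=np.cos(t),np.sin(t);M=np.array([[c,s],[-s,c]])
p,d=imaging.grab_frame("side");print(flap("side",d))
W=cloud("side",d);h=(W[...,:2]-[ox,oy])@M.T*1000
m=((p[...,0].astype(int)-p[...,2]>15)&(abs(h[...,0]-20)<90)&(abs(h[...,1])<40)).astype(np.uint8)
cn=max(cv2.findContours(m,0,2)[0],key=cv2.contourArea)[:,0]
q=np.array([ray("side",u,v,.029)[:2]-[ox,oy] for u,v in cn])@M.T*1000
print(cv2.minAreaRect(q.astype(np.float32)),q.min(0),q.max(0))
# leaf far/near & bar rows: profile of red bar along mid
for v in (255,258):
  for u in range(344,362,2): print(v,u,p[v,u],(ray("side",u,v,.027)[:2]-[ox,oy])@M.T*1000)
E
```

```text
t 9.35 pos [ 0.6099 -0.0329  0.0053] in holder mm [-26.5  44.3   5.3] F [-13.59   7.01   4.98] w 0.908
tool axes cols
 [[-3.200e-03  1.815e-01  9.834e-01]
 [ 6.000e-04  9.834e-01 -1.815e-01]
 [-1.000e+00  0.000e+00 -3.200e-03]]
turn rotvec(tool) [-0.0015 -0.0032 -0.    ] shift tool cm now [ 0.13 -0.03  0.15] shift after turn cm [ 0.13 -0.03  0.15]
('side', 95, 'angle', 0.456, 'z med', 61.5)
((26.591602325439453, -4.533351898193359), (87.11053466796875, 59.90811538696289), 3.1319167613983154) [-16.63862423 -36.10253062] [69.73206602 25.43624273]
255 344 [135 115  97] [61.19245804 -8.43899367]
255 346 [134 118  98] [64.08189341 -8.81381821]
255 348 [134 118 100] [66.97133672 -9.18864377]
255 350 [122 109 101] [69.86078796 -9.56347037]
255 352 [ 70  77 101] [72.75024713 -9.938298  ]
255 354 [ 65  76 108] [ 75.63971424 -10.31312665]
255 356 [ 73  83 110] [ 78.52918929 -10.68795633]
255 358 [104 107 117] [ 81.41867226 -11.06278705]
255 360 [112 112 115] [ 84.30816318 -11.43761879]
258 344 [132 113  94] [ 59.87372725 -16.0736707 ]
258 346 [134 117  97] [ 62.74219905 -16.44578643]
258 348 [134 115  96] [ 65.61067868 -16.81790318]
258 350 [130 119 107] [ 68.47916613 -17.19002094]
258 352 [114 113 120] [ 71.34766139 -17.56213971]
258 354 [148 143 150] [ 74.21616448 -17.9342595 ]
258 356 [155 149 153] [ 77.08467538 -18.30638031]
258 358 [142 141 147] [ 79.95319411 -18.67850213]
258 360 [111 119 132] [ 82.82172065 -19.05062496]
```

The tin's far edge measures holder x = 69.7 (stop face at 70), and it no longer advances at 13 N. It is home, so I back off with the plate still pressed and then rise.

Emit:
play_rows(
  rows="0 0 -0.3 0 0 0 0.81;0 0 -0.4 0 0 0 0.81;0 0 -0.5 0 0 0 0.81;0 0 0 0 0 0 0.81;-0.5 0 0 0 0 0 0.81;-0.5 0 0 0 0 0 0.81;-0.7 0 0 0 0 0 0.81;-1 0 0 0 0 0 0.81;-1.5 0 0 0 0 0 0.81;-2 0 0 0 0 0 0.81",
)

```text
time: 10.23
eef_pos: [0.6, -0.0314, 0.0684]
orientation: [0.064, 0.704, -0.064, 0.704]
wrist_force: [0.1, -0.1, -0.7]
gripper_width: 0.904
```

Emit:
play_rows(
  rows="-3 0 0 0 0 0 0.81;-3 0 0 0 0 0 0.81;-3 0 -3 0 0 0 0.81;-3 0 -3 0 0 0 0.81;-3 0 -3 0 0 0 0.81;-3 0 0 0 0 0 0.81;0 0 0 0 0 0 0.81",
)

```text
time: 10.82
eef_pos: [0.5144, -0.0153, 0.2525]
orientation: [0.064, 0.701, -0.064, 0.708]
wrist_force: [2.4, 0.4, 2.2]
gripper_width: 0.904
```

```bash
python3 - <<'E'
from h import *
plan(HO,(-60,12,250))
look("h")
p,d,C,K=wrist(); cv2.imwrite("pics/w2.png",p); np.savez("pics/w2.npz",d=d,C=C,K=K)
cv2.imwrite("pics/w2b.png",cv2.resize(p[200:360,220:430],(787,600),interpolation=2))
b=cv2.imread("pics/side_h.png")[180:320,165:395]
cv2.imwrite("pics/h2.png",cv2.resize(b,(800,487),interpolation=2))
E
```

```text
t 10.8167 pos [ 0.5144 -0.0153  0.2525] in holder mm [-123.6   44.5  252.5] F [2.41 0.36 2.21] w 0.904
tool axes cols
 [[ 9.300e-03  1.805e-01  9.835e-01]
 [-1.100e-03  9.836e-01 -1.805e-01]
 [-1.000e+00  6.000e-04  9.400e-03]]
turn rotvec(tool) [-0.0005  0.0094 -0.0006] shift tool cm now [ 0.3  -3.24  6.36] shift after turn cm [ 0.25 -3.25  6.36]
('scene', 449, 'angle', 0.201, 'z med', 42.4)
('side', 247, 'angle', 0.164, 'z med', 43.0)
```

View pics/w2.png

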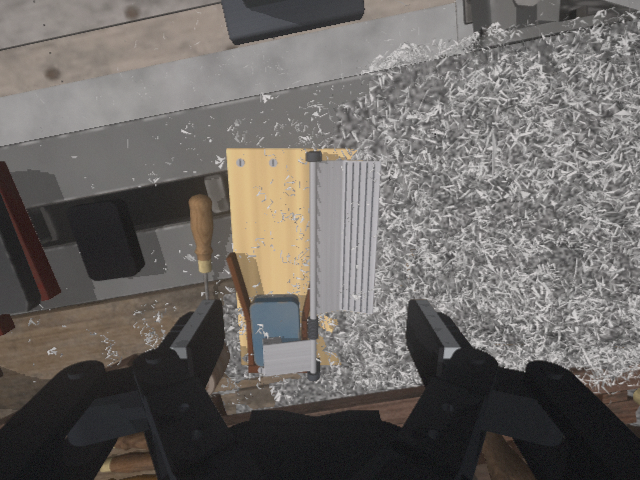

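View pics/h2.png

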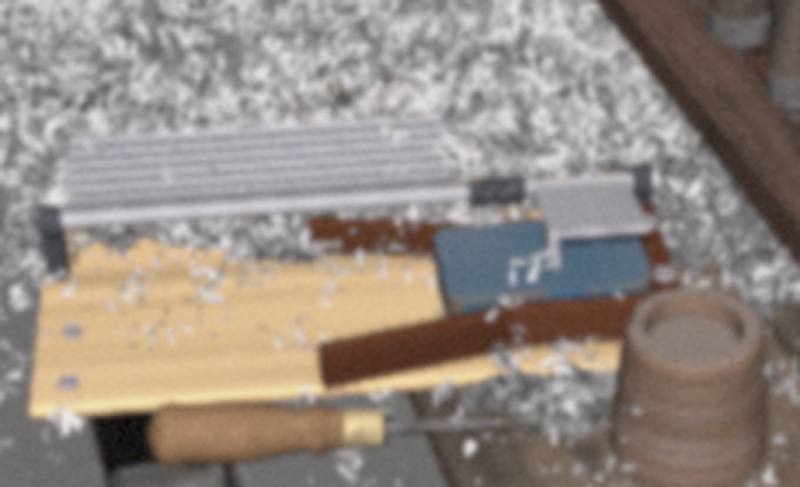

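The flap rests on the tin at about 0.2 rad. The tin is against the bar at crop (645,270), with the fingers well clear. One last numeric check before handing in.

```bash
python3 - <<'E'
from h import *
ox,oy,t=HO;c,s=np.cos(t),np.sin(t);M=np.array([[c,s],[-s,c]])
p=cv2.imread("pics/side_h.png");d=np.load("pics/side_h.npy");W=cloud("side",d);h=(W[...,:2]-[ox,oy])@M.T*1000
m=((p[...,0].astype(int)-p[...,2]>15)&(abs(h[...,0]-20)<90)&(abs(h[...,1])<40)).astype(np.uint8)
cn=max(cv2.findContours(m,0,2)[0],key=cv2.contourArea)[:,0]
q=np.array([ray("side",u,v,.029)[:2]-[ox,oy] for u,v in cn])@M.T*1000
print(q.min(0),q.max(0))
p0=cv2.imread("pics/side0.png"); print("diff bradawl/chuck",cv2.absdiff(p,p0)[290:315,205:300].mean(),cv2.absdiff(p,p0)[265:320,342:386].mean(), "bg",cv2.absdiff(p,p0)[400:470,200:330].mean())
E
python3 -c "
from bench import arm
print(arm.job_done())"
```

```text
[-15.88209941 -36.10253062] [69.26887743 23.45700962]
diff bradawl/chuck 23.73698245614035 4.83732782369146 bg 4.787106227106227
the job is handed in; nothing more can be done
None
```

```bash
python3 - <<'E'
import cv2,numpy as np
a=cv2.imread("pics/side0.png");b=cv2.imread("pics/side_h.png");c=cv2.imread("pics/side_a.png")
cv2.imwrite("pics/cmp.png",cv2.resize(np.vstack([a[280:325,195:325],c[280:325,195:325],b[280:325,195:325]]),(578,600),interpolation=2))
E
```

```text
(no output)
```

View pics/cmp.png

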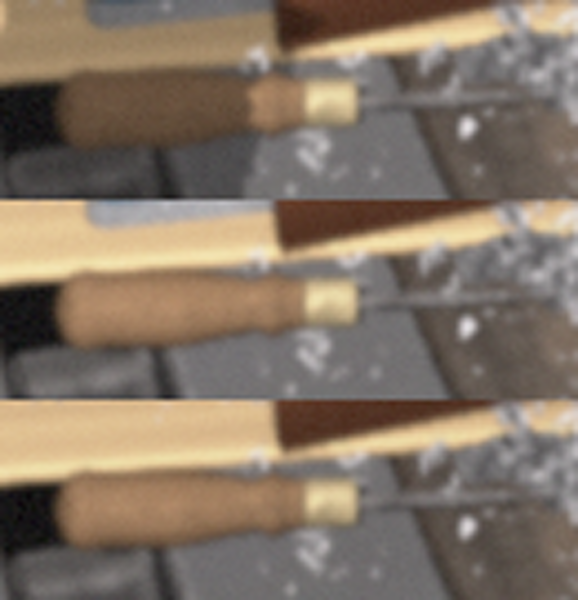

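The tin is home against the end stop with the flap closed on it, and I handed the job in at about 11 s of the 45 s allowed. The left fingertip pressed the thumb plate and held it down while the right fingertip pushed the tin along the lane. I then backed off, let go and moved clear.

- **Flap during the push:** it measured between 0.45 and 0.60 rad, always above the 0.27 it needs to clear the tin.
- **Tin home:** it stopped moving under about 13 N of push. Its far edge measured holder x 69.7 mm before release and 69.3 mm after; the stop face is at 70.
- **Flap after release:** the two cameras disagree slightly, 0.20 rad (scene) and 0.16 rad (side). Both fit a flap resting on the tin (about 0.2).
- **Robot:** the gripper ended at z 0.25 m, touching nothing. The last wrist reading was about 2 to 3 N, taken just after the arm stopped.
- **Bradawl and chuck:** neither moved. The bradawl area first showed a large picture difference (24 against a background of 5). Looking at the pictures side by side after hand-in, this was only the arm's shadow in the first picture.
- **Fingertip reading:** it implied the tin's near end was at holder x -15.5 mm instead of -14. That is within the 2 mm calibration, and the lid overhangs the solid tin by about 1.5 mm.

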